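# Unstack the specimen pots into their colour-coded dishes

## Task

Take the two stacks of closed specimen pots apart and stand each pot upright in the dish of its own cap colour, flat on the dish's floor inside the rim. Set the pots down gently, without dropping or tipping any of them, and leave the steel bowl and the orange cassette where they are.

Things in the scene. Friction and masses are not known exactly. Their poses are not given: they have to be found in the camera images.
- yellow_mid (a point): Centre (half-way up, on the axis) of the yellow-capped specimen pot: a closed, upright, rigid plain cylinder 68 mm in diameter and 54 mm high, white with a flat yellow screw cap (the top 17 mm, no wider than the body) and a thin yellow band near the foot; 170 g give or take a fifth. z axis up along the pot. At the start it stands on the bench at the foot of one of the two stacks.
- black_mid (a point): Centre (half-way up, on the axis) of the black-capped specimen pot: a closed, upright, rigid plain cylinder 68 mm in diameter and 54 mm high, white with a flat black screw cap (the top 17 mm, no wider than the body) and a thin black band near the foot; 170 g give or take a fifth. z axis up along the pot. At the start it stands on the bench at the foot of one of the two stacks.
- red_mid (a point): Centre (half-way up, on the axis) of the red-capped specimen pot: a closed, upright, rigid plain cylinder 46 mm in diameter and 50 mm high, white with a flat red screw cap (the top 17 mm, no wider than the body) and a thin red band near the foot; 80 g give or take a fifth. z axis up along the pot. At the start it stands centred (within 3 mm) on the cap of the yellow or the black pot, with the green pot on its own cap.
- blue_mid (a point): Centre (half-way up, on the axis) of the blue-capped specimen pot: a closed, upright, rigid plain cylinder 46 mm in diameter and 50 mm high, white with a flat blue screw cap (the top 17 mm, no wider than the body) and a thin blue band near the foot; 80 g give or take a fifth. z axis up along the pot. At the start it stands centred (within 3 mm) on the cap of the yellow or the black pot, the one that does not carry the red pot.
- green_mid (a point): Centre (half-way up, on the axis) of the green-capped specimen pot: a closed, upright, rigid plain cylinder 28 mm in diameter and 46 mm high, white with a flat green screw cap (the top 17 mm, no wider than the body) and a thin green band near the foot; 35 g give or take a fifth. z axis up along the pot. At the start it stands centred (within 2 mm) on the cap of the red pot.
- yellow_dish: Yellow round dish for the yellow-capped pot, fixed to the bench and lying flat: floor 2.5 mm above the bench, inner diameter 90 mm, rim 3 mm thick whose top is 6 mm above the bench. Origin at the centre of its underside, on the bench.
- black_dish: Black round dish for the black-capped pot, fixed to the bench and lying flat: floor 2.5 mm above the bench, inner diameter 90 mm, rim 3 mm thick whose top is 6 mm above the bench. Origin at the centre of its underside, on the bench.
- red_dish: Red round dish for the red-capped pot, fixed to the bench and lying flat: floor 2.5 mm above the bench, inner diameter 68 mm, rim 3 mm thick whose top is 6 mm above the bench. Origin at the centre of its underside, on the bench.
- blue_dish: Blue round dish for the blue-capped pot, fixed to the bench and lying flat: floor 2.5 mm above the bench, inner diameter 68 mm, rim 3 mm thick whose top is 6 mm above the bench. Origin at the centre of its underside, on the bench.
- green_dish: Green round dish for the green-capped pot, fixed to the bench and lying flat: floor 2.5 mm above the bench, inner diameter 50 mm, rim 3 mm thick whose top is 6 mm above the bench. Origin at the centre of its underside, on the bench.
- gallipot: Bystander: small loose steel bowl, 54 mm across, 32 mm high, beside the work. Origin at the centre of its underside.
- cassette: Bystander: loose orange tissue cassette, 40 x 28 x 8 mm, lying flat beside the work. Origin at the centre of its underside.

How it is judged (in metres and radians):
At the end, for the whole second after the job is handed in: Each of the five pots stands upright (within 0.06 rad) and at rest in the dish of its own colour, its axis within 12.5 mm of the dish's centre and its foot on the dish's floor (within 2 mm), all released (horizontal distance between yellow_mid and yellow_dish below 0.0125 m and height (world z) of yellow_mid between 0.0275 and 0.0315 m and angle between each of yellow_mid, black_mid, red_mid, blue_mid, green_mid's own z axis and vertical below 0.06 rad and linear speed of each of yellow_pot, black_pot, red_pot, blue_pot, green_pot below 0.02 m/s and horizontal distance between black_mid and black_dish below 0.0125 m and height (world z) of black_mid between 0.0275 and 0.0315 m and horizontal distance between red_mid and red_dish below 0.0125 m and height (world z) of red_mid between 0.0255 and 0.0295 m and horizontal distance between blue_mid and blue_dish below 0.0125 m and height (world z) of blue_mid between 0.0255 and 0.0295 m and horizontal distance between green_mid and green_dish below 0.0125 m and height (world z) of green_mid between 0.0235 and 0.0275 m); the robot touches nothing.
It fails at once if a pot is tipped over (angle between any of yellow_mid, black_mid, red_mid, blue_mid, green_mid's own z axis and vertical above 0.5 rad).
It fails at once if a pot is dropped (falls freely by more than about 2 cm) or thrown ((contact force between the fingers and yellow_pot below 0.05 N and linear speed of yellow_pot above 0.65 m/s) or (contact force between the fingers and black_pot below 0.05 N and linear speed of black_pot above 0.65 m/s) or (contact force between the fingers and red_pot below 0.05 N and linear speed of red_pot above 0.65 m/s) or (contact force between the fingers and blue_pot below 0.05 N and linear speed of blue_pot above 0.65 m/s) or (contact force between the fingers and green_pot below 0.05 N and linear speed of green_pot above 0.65 m/s)).
It fails at once if the steel bowl or the cassette is disturbed (moved more than 15 mm) (distance of any of gallipot, cassette from where it was at the start of the episode above 0.015 m).
It also fails if it takes over 128 s, if anything falls off the work surface, if the arm or the gripper's body presses on something with over 40 N, if the wrist force passes 120 N, or if a joint passes its speed limit or range.

## Robot

A 6-joint arm with a two-finger parallel gripper is mounted at the origin on the work surface. World frame = base frame: x ahead of the robot, y to its left, z up, the work surface at z = 0. Lengths are in mm, angles in degrees, forces in N, time in s.
With the tool pointing down it reaches from about 300 to 1000 mm from the base axis. Payload 5.1 kg.
Tool frame: the origin (TCP) lies midway between the tips of the shut fingers; the grasp point (between the pads) lies 19 mm behind it; z points along the fingers, y is the line along which they close (so a half turn about z gives the same grasp; the last joint's range is limited). The gripper opens to 95 mm and grips with 3 to 60 N. Pads are 20 mm wide; open, the fingers measure 119 mm over their backs; the gripper's body (75 mm by 180 mm) begins 59 mm behind the grasp point.
Start: joints at [64.882, 7.093, 94.555, -0, 78.352, -4.733], TCP at [226.441, 609.269, 214.656] pointing down, gripper open.
Joint ranges: [-149.61, 149.61], [-58.7, 133.49], [1.44, 155.28], [-77.14, 257.14], [18.33, 153.61], [-166.67, 166.67]. Speed limits (degrees/s): [147.25, 147.25, 180, 180, 180, 180].

## Interface

Orientations are given as a 3x3 rotation matrix whose columns are the frame's x, y, z axes.
In Python, from workcell import bot gives the robot as it stands.
- The arm moves only by the tool servo_tool, never from a script. Its argument "deltas" is a list that holds one entry, the list of rows, each a list of 7 numbers: the closure, from -1 (fully open) to 1 (shut), so that 0 is half open, then the shift along the world's x, y, z in cm, then the turn, a rotation vector about the world's x, y, z in rad. A call has 1 to 8 rows; each row is the pose to reach, as a shift and turn from the pose commanded when the call began; what a row does not reach only later rows make up. A row lasts 1/8 s, in which the tool goes at most 62.5 mm and 10.7 degrees, less where a joint would pass 70% of its speed; a pose out of reach is approached as far as the arm can. A call with a gripper value outside its range is refused whole. The fingers move at their own pace and stop on an object; "squeeze" is the grip in N (left out, the last holds). Time passes only in rows, so rows that repeat a pose let the fingers close. It gives the time, the measured TCP pose, the force, the opening and the grip force at its end, in the units of the state.
- bot.get_state(): the state, without advancing time (a new reading comes with each control period).
- bot.snapshot(name): name is "side" or "top"; returns a dict with "pixels" (400x640x3 uint8, red, green, blue), "range_z" (400x640 float32, mm along the optical axis (not along the pixel's ray), 0 where there is no reading), "vfov" (degrees; the focal length in pixels is half the picture's height over the tangent of half this angle, whatever the lens; pixels are square), "cx", "cy" (the principal point, pixels), "D" ([k1, k2, p1, p2, k3] as OpenCV has them; the pictures are not rectified), "cam_to_world" (4x4, takes a point from camera to world coordinates). Camera axes: x right, y down, z forward; pixel columns grow to the right and rows downward; lengths in mm; the calibration is good to about 2 mm. A picture is of the moment at which its call begins.
- bot.job_done(): hands the job in; it is judged then, once.
The state is a dict: "time": time; "joints": joint angles; "joint_vel": joint speeds; "joint_torque": joint torques, N m; "tool_pos": TCP position; "eef_rot": TCP orientation; "force": force on the tool from outside, world axes, zero at the start; "wrist_torque": the same for the moment, N m; "grip_width": opening from 0.0 (shut) to 1.0 (fully open); "grip_force": force on a finger pad.
Only numpy, scipy, OpenCV 4.12 (cv2) and the standard library are available. Lean on these libraries where they do the work, as an engineer would, in place of code of your own. Each camera call takes 0.05 s, during which the arm holds its last target. There are 200 camera calls.

## Working session

There is one attempt and no reset: what is moved stays moved. The work goes in short steps, Python scripts to look and compute and a tool call to move; the robot and the scene stay as the last step left them, time stands still between calls to the robot, and variables do not carry over. Pictures are saved under pics/ and viewed, at most 14 in all, crops included, and the job is handed in when it is done.

Besides the shell and the picture viewer there is one more tool, called after "Emit:" by a JSON object that holds its "api" and its "payload", one argument or row to a line. servo_tool: Moves the arm, as the interface text tells. Its arguments: {"type":"object","properties":{"deltas":{"type":"array"},"squeeze":{"type":"number"}},"required":["deltas"]}

```bash
mkdir -p pics; ls; cat > h.py <<'E'
import numpy as np,cv2
from workcell import bot
def snap(n):
    s=bot.snapshot(n); s['f']=200/np.tan(np.radians(s['vfov'])/2)
    s['K']=np.array([[s['f'],0,s['cx']],[0,s['f'],s['cy']],[0,0,1.]]); return s
def ray(s,uv):
    p=cv2.undistortPoints(np.float64(uv).reshape(-1,1,2),s['K'],np.float64(s['D'])).reshape(-1,2)
    T=np.array(s['cam_to_world']); return T[:3,3],np.c_[p,np.ones(len(p))]@T[:3,:3].T
def plane(s,uv,z):
    o,d=ray(s,uv); return o+d*((z-o[2])/d[:,2])[:,None]
E
python3 - <<'E'
from h import *
for n in('top','side'):
    s=snap(n); cv2.imwrite(f'pics/{n}0.png',s['pixels'][:,:,::-1]); np.savez(n+'0.npz',**s)
    print(n,s['f'],s['D'],np.round(s['cam_to_world'],3).tolist())
st=bot.get_state();print(st['time'],st['tool_pos'],np.round(st['eef_rot'],3),st['grip_width'])
E
```

```text
pics
top 467.39752233045687 [0.00330248 0.         0.         0.         0.        ] [[0.005, -0.993, 0.121, 373.161], [-1.0, -0.004, 0.012, -1.996], [-0.012, -0.121, -0.993, 1334.43], [0.0, 0.0, 0.0, 1.0]]
side 371.6861087327441 [-0.07856681  0.          0.          0.          0.        ] [[-0.992, -0.096, 0.076, 439.176], [-0.121, 0.676, -0.727, 735.742], [0.019, -0.731, -0.682, 823.234], [0.0, 0.0, 0.0, 1.0]]
0.1 [226.20260646 608.74427032 213.50932126] [[-0.937  0.348 -0.001]
 [ 0.348  0.937 -0.002]
 [ 0.    -0.002 -1.   ]] 1.000671810963912
```

View pics/top0.png

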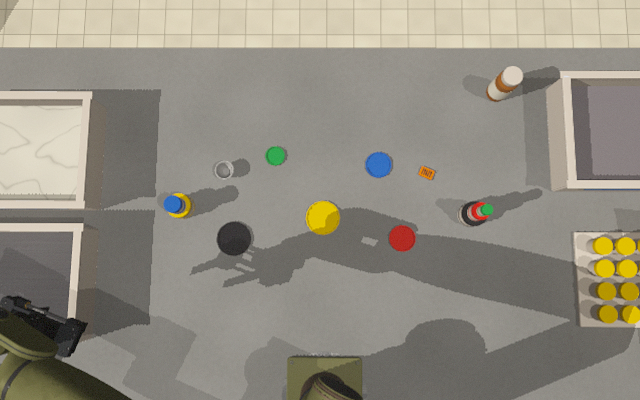

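View pics/side0.png

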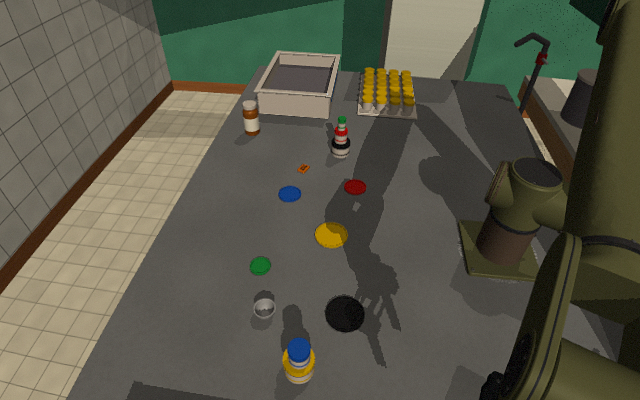

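The top view shows the dishes: green (276,155), blue (378,165), yellow (323,217), black (234,238) and red (402,238). The yellow/blue stack is at (177,204) and the black/red/green stack at (478,212). The bowl is at (224,170) and the cassette at (427,173). The side view agrees.

```bash
cat >> h.py <<'E'
def world(s):
    v,u=np.mgrid[0:400,0:640]; o,d=ray(s,np.c_[u.ravel(),v.ravel()].astype(float))
    return (o+d*s['range_z'].reshape(-1,1)).reshape(400,640,3)
R={'yellow':(20,35),'green':(45,85),'blue':(100,125),'red':(170,190),'orange':(8,17)}
def mask(s,c):
    h=cv2.cvtColor(s['pixels'],cv2.COLOR_RGB2HSV).astype(int)
    if c=='black': return h[...,2]<45
    H=h[...,0]; 
    if c=='red': H=np.where(H<8,H+180,H)
    lo,hi=R[c]; return (H>=lo)&(H<=hi)&(h[...,1]>120)&(h[...,2]>40)
E
python3 - <<'E'
from h import *
for n in('top','side'):
    s=snap(n); W=world(s)
    print(n)
    ok=s['range_z']>0
    for c in('yellow','black','red','blue','green','orange'):
        m=(mask(s,c)&ok&(W[...,0]>250)&(W[...,0]<800)&(abs(W[...,1])<450)&(W[...,2]<200)&(W[...,2]>-15)).astype(np.uint8)
        k,l,st,ce=cv2.connectedComponentsWithStats(m)
        for i in range(1,k):
            if st[i,4]<25: continue
            P=W[l==i]; a=np.uint8(l==i); ct=max(cv2.findContours(a,0,2)[0],key=cv2.contourArea)
            e=cv2.fitEllipse(cv2.convexHull(ct)) if len(cv2.convexHull(ct))>4 else ((0,0),0)
            zt=np.percentile(P[:,2],90); top=P[P[:,2]>zt-5]
            print(c,st[i,4],'uv',np.round(ce[i],1),'ell@z5',plane(s,[e[0]],5)[0,:2].round(1),'zmed/top',np.median(P[:,2]).round(1),zt.round(1),'topcentre',((top.min(0)+top.max(0))/2).round(1),top.mean(0).round(1),'ext',np.ptp(top,axis=0).round())
E
```

```text
top
yellow 208 uv [182.8 205.8] ell@z5 [521.5 420.9] zmed/top 54.5 58.3 topcentre [517.4 402.5  66.2] [516.6 393.4  56.6] ext [64. 61. 26.]
yellow 916 uv [322.3 217.4] ell@z5 [487.9   7.2] zmed/top 3.7 8.3 topcentre [487.6   6.7   9.3] [489.    7.3   6.1] ext [95. 94. 12.]
red 143 uv [477.2 211.1] ell@z5 [ 509.3 -439.2] zmed/top 104.2 107.6 topcentre [ 500.3 -406.4  124.1] [ 500.8 -402.5  106.4] ext [43. 39. 43.]
red 560 uv [401.8 237.9] ell@z5 [ 430.3 -218.2] zmed/top 3.9 7.7 topcentre [ 430.2 -216.9    8.1] [ 430.9 -218.7    5.5] ext [73. 71. 11.]
blue 515 uv [378.  164.5] ell@z5 [ 641.7 -152.9] zmed/top 3.7 7.2 topcentre [ 643.  -153.     8.1] [ 641.8 -152.7    5.1] ext [72. 70. 12.]
blue 246 uv [172.3 203.7] ell@z5 [525.6 438.6] zmed/top 104.9 108.2 topcentre [515.5 406.1 108.1] [514.4 406.6 106.1] ext [43. 43. 10.]
green 276 uv [274.5 155.5] ell@z5 [667.3 146.7] zmed/top 3.7 7.5 topcentre [666.8 148.3   8.8] [666.8 146.4   5.3] ext [51. 53. 13.]
green 107 uv [486.4 209.1] ell@z5 [ 513.1 -459.8] zmed/top 150.2 153.9 topcentre [ 498.2 -409.5  153.4] [ 498.5 -409.7  151.7] ext [26.
[... 1142 characters left out ...]
96 uv [289.3 193.5] ell@z5 [ 641.3 -147. ] zmed/top -0.7 2.0 topcentre [ 643.  -152.8    1.1] [ 6.431e+02 -1.525e+02 -3.000e-01] ext [75. 82.  8.]
blue 452 uv [298.5 349.2] ell@z5 [524.  367.6] zmed/top 101.5 103.7 topcentre [514.3 408.7 102.6] [514.4 409.  101.9] ext [43. 45.  8.]
green 52 uv [341.6 119.1] ell@z5 [ 509.6 -636.9] zmed/top 145.1 147.8 topcentre [ 499.2 -409.6  146.8] [ 498.7 -408.2  146.3] ext [25. 26.  6.]
green 296 uv [259.8 265.6] ell@z5 [666.7 150. ] zmed/top 0.9 4.1 topcentre [667.5 147.1   3.4] [667.8 147.4   1.6] ext [54. 57.  9.]
orange 78 uv [302.9 168.2] ell@z5 [ 617.4 -283.9] zmed/top 2.7 5.5 topcentre [ 619.  -288.7    4.4] [ 618.  -287.     3.8] ext [39. 44.  8.]
```

Emit:
{"api": "servo_tool", "payload": {
  "deltas": [
    [[-1,28.8,-20.1,-3.4,0,0,0],[-1,28.8,-20.1,-3.4,0,0,0],[-1,28.8,-20.1,-3.4,0,0,0],[-1,28.8,-20.1,-3.4,0,0,0],[-1,28.8,-20.1,-3.4,0,0,0],[-1,28.8,-20.1,-3.4,0,0,0],[-1,28.8,-20.1,-3.4,0,0,0],[-1,28.8,-20.1,-3.4,0,0,0]]
  ],
  "squeeze": 20
}}

```text
time: 1.2
tool_pos: [514.0, 408.4, 180.4]
eef_rot: [[-0.937, 0.348, -0.001], [0.348, 0.937, 0.0], [0.001, -0.0, -1.0]]
force: [0.4, 0.8, -0.5]
grip_width: 1.001
grip_force: 0.0
```

Emit:
{"api": "servo_tool", "payload": {
  "deltas": [
    [[-1,0.05,-0.1,-5,0,0,0],[-1,0.05,-0.1,-9,0,0,0],[-1,0.05,-0.1,-11.4,0,0,0],[-1,0.05,-0.1,-11.4,0,0,0],[-0.1,0.05,-0.1,-11.4,0,0,0],[0.2,0.05,-0.1,-11.4,0,0,0],[1,0.05,-0.1,-11.4,0,0,0],[1,0.05,-0.1,-11.4,0,0,0]]
  ]
}}

```text
time: 2.2
tool_pos: [515.3, 407.4, 67.4]
eef_rot: [[-0.937, 0.348, 0.001], [0.348, 0.937, 0.001], [-0.001, 0.001, -1.0]]
force: [-1.0, -0.4, -0.3]
grip_width: 0.636
grip_force: 0.0
```

Emit:
{"api": "servo_tool", "payload": {
  "deltas": [
    [[1,0,0,0,0,0,0],[1,0,0,0,0,0,0],[1,0,0,0,0,0,0]]
  ]
}}

```text
time: 2.58
tool_pos: [515.0, 407.2, 66.7]
eef_rot: [[-0.937, 0.348, -0.0], [0.348, 0.937, -0.0], [-0.0, -0.0, -1.0]]
force: [-0.1, 0.1, 0.4]
grip_width: 0.483
grip_force: 20.0
```

Emit:
{"api": "servo_tool", "payload": {
  "deltas": [
    [[1,0,0,2,0,0,0],[1,0,0,5,0,0,0],[1,1.3,-5.6,5,0,0,0],[1,2.6,-11.2,5,0,0,0],[1,3.9,-16.8,5,0,0,0],[1,5.2,-22.4,5,0,0,0],[1,6.4,-28,5,0,0,0],[1,7.6,-33.6,5,0,0,0]]
  ]
}}

```text
time: 3.58
tool_pos: [591.6, 69.5, 118.3]
eef_rot: [[-0.937, 0.348, 0.002], [0.348, 0.937, 0.0], [-0.002, 0.001, -1.0]]
force: [0.8, -0.0, 0.3]
grip_width: 0.477
grip_force: 20.0
```

Emit:
{"api": "servo_tool", "payload": {
  "deltas": [
    [[1,1.3,-5.6,0,0,0,0],[1,2.5,-11,-1,0,0,0],[1,3.8,-16.5,-3,0,0,0],[1,5.1,-21.6,-5,0,0,0],[1,5.1,-22.4,-7,0,0,0],[1,5.1,-22.4,-8.5,0,0,0],[1,5.1,-22.4,-8.5,0,0,0],[1,5.1,-22.4,-8.5,0,0,0]]
  ]
}}

```text
time: 4.58
tool_pos: [642.4, -151.5, 32.5]
eef_rot: [[-0.938, 0.347, 0.001], [0.347, 0.938, -0.0], [-0.001, 0.0, -1.0]]
force: [-0.6, 0.5, -1.2]
grip_width: 0.48
grip_force: 20.0
```

Emit:
{"api": "servo_tool", "payload": {
  "deltas": [
    [[1,0,-0.1,-0.6,0,0,0],[1,0,-0.1,-1.1,0,0,0],[1,0,-0.1,-1.4,0,0,0],[1,0,-0.1,-1.6,0,0,0],[1,0,-0.1,-1.6,0,0,0],[1,0,-0.1,-1.6,0,0,0]]
  ]
}}

```text
time: 5.32
tool_pos: [642.0, -153.8, 15.7]
eef_rot: [[-0.937, 0.348, 0.0], [0.348, 0.937, -0.0], [-0.0, -0.0, -1.0]]
force: [0.4, -0.3, -1.0]
grip_width: 0.482
grip_force: 20.0
```

Emit:
{"api": "servo_tool", "payload": {
  "deltas": [
    [[1,0,0,-0.05,0,0,0],[1,0,0,-0.1,0,0,0],[1,0,0,-0.1,0,0,0]]
  ]
}}

```text
time: 5.7
tool_pos: [642.1, -153.8, 15.2]
eef_rot: [[-0.937, 0.348, 0.0], [0.348, 0.937, -0.0], [-0.0, -0.0, -1.0]]
force: [-1.6, 0.2, 2.5]
grip_width: 0.48
grip_force: 20.0
```

Touching. Release slowly and lift.

Emit:
{"api": "servo_tool", "payload": {
  "deltas": [
    [[-0.1,0,0,0,0,0,0],[-0.4,0,0,0,0,0,0],[-0.7,0,0,0,0,0,0],[-0.7,0,0,0,0,0,0],[-0.7,0,0,3,0,0,0],[-0.7,0,0,8,0,0,0],[-0.7,0,0,14,0,0,0],[-0.7,0,0,18,0,0,0]]
  ]
}}

```text
time: 6.7
tool_pos: [642.9, -154.0, 198.3]
eef_rot: [[-0.937, 0.348, 0.004], [0.348, 0.937, -0.001], [-0.004, 0.0, -1.0]]
force: [0.1, -0.0, 0.7]
grip_width: 0.848
grip_force: 0.0
```

Emit:
{"api": "servo_tool", "payload": {
  "deltas": [
    [[-0.5,-3,-5.3,0,0,0,0],[-0.5,-6,-10.6,0,0,0,0],[-0.5,-9,-16,0,0,0,0],[-0.5,-12,-21.3,0,0,0,0],[-0.5,-14.3,-25.6,0,0,0,0],[-0.5,-14.3,-25.6,-1,0,0,0],[-0.5,-14.3,-25.6,-1,0,0,0],[-0.5,-14.3,-25.6,-1,0,0,0]]
  ]
}}

```text
time: 7.7
tool_pos: [499.6, -408.5, 184.4]
eef_rot: [[-0.938, 0.347, -0.0], [0.347, 0.938, 0.001], [0.0, 0.0, -1.0]]
force: [1.6, -0.2, 0.7]
grip_width: 0.749
grip_force: 0.0
```

Emit:
{"api": "servo_tool", "payload": {
  "deltas": [
    [[-0.5,-0.1,-0.1,-4,0,0,0],[-0.5,-0.1,-0.1,-6.8,0,0,0],[-0.5,-0.1,-0.1,-6.8,0,0,0],[0.1,-0.1,-0.1,-6.8,0,0,0],[0.3,-0.1,-0.1,-6.8,0,0,0],[0.5,-0.1,-0.1,-6.8,0,0,0],[1,-0.1,-0.1,-6.8,0,0,0],[1,-0.1,-0.1,-6.8,0,0,0]]
  ],
  "squeeze": 15
}}

```text
time: 8.7
tool_pos: [498.0, -410.9, 116.9]
eef_rot: [[-0.937, 0.348, 0.0], [0.348, 0.937, -0.0], [-0.0, -0.0, -1.0]]
force: [-0.1, 0.3, 1.3]
grip_width: 0.294
grip_force: 15.0
```

Emit:
{"api": "servo_tool", "payload": {
  "deltas": [
    [[1,0,0,0,0,0,0],[1,0,0,0,0,0,0],[1,0,0,0,0,0,0]]
  ]
}}

```text
time: 9.07
tool_pos: [498.0, -410.9, 116.9]
eef_rot: [[-0.937, 0.348, 0.0], [0.348, 0.937, -0.0], [-0.0, -0.0, -1.0]]
force: [-1.2, -0.5, 0.9]
grip_width: 0.291
grip_force: 15.0
```

Emit:
{"api": "servo_tool", "payload": {
  "deltas": [
    [[1,0,0,2,0,0,0],[1,0,0,5,0,0,0],[1,1.7,5.6,5,0,0,0],[1,3.4,11.2,5,0,0,0],[1,5.1,16.8,5,0,0,0],[1,6.8,22.4,5,0,0,0],[1,8.5,28,5,0,0,0],[1,10.2,33.6,4,0,0,0]]
  ]
}}

```text
time: 10.07
tool_pos: [601.4, -73.0, 159.3]
eef_rot: [[-0.937, 0.348, 0.004], [0.348, 0.937, -0.001], [-0.004, 0.001, -1.0]]
force: [0.1, -0.3, -1.0]
grip_width: 0.292
grip_force: 15.0
```

Emit:
{"api": "servo_tool", "payload": {
  "deltas": [
    [[1,1.7,5.6,-2,0,0,0],[1,3.4,11.2,-4,0,0,0],[1,5.1,16.8,-6,0,0,0],[1,6.7,22.2,-8,0,0,0],[1,6.7,22.2,-10,0,0,0],[1,6.7,22.2,-12.2,0,0,0],[1,6.7,22.2,-12.2,0,0,0],[1,6.7,22.2,-12.2,0,0,0]]
  ]
}}

```text
time: 11.08
tool_pos: [667.3, 146.1, 35.4]
eef_rot: [[-0.937, 0.35, 0.001], [0.35, 0.937, 0.0], [-0.001, 0.0, -1.0]]
force: [-0.3, 0.5, 0.4]
grip_width: 0.292
grip_force: 15.0
```

Target z about 15.4.

Emit:
{"api": "servo_tool", "payload": {
  "deltas": [
    [[1,0,0.05,-0.7,0,0,0],[1,0,0.05,-1.3,0,0,0],[1,0,0.05,-1.6,0,0,0],[1,0,0.05,-1.75,0,0,0],[1,0,0.05,-1.8,0,0,0],[1,0,0.05,-1.8,0,0,0],[1,0,0.05,-1.8,0,0,0]]
  ]
}}

```text
time: 11.95
tool_pos: [667.1, 147.8, 16.8]
eef_rot: [[-0.937, 0.348, 0.0], [0.348, 0.937, 0.0], [-0.0, 0.0, -1.0]]
force: [0.0, -0.2, -0.3]
grip_width: 0.289
grip_force: 15.0
```

Emit:
{"api": "servo_tool", "payload": {
  "deltas": [
    [[1,0,0,-0.05,0,0,0],[1,0,0,-0.1,0,0,0],[1,0,0,-0.15,0,0,0],[1,0,0,-0.15,0,0,0]]
  ]
}}

```text
time: 12.45
tool_pos: [666.9, 147.8, 15.4]
eef_rot: [[-0.937, 0.348, -0.0], [0.348, 0.937, -0.0], [0.0, -0.0, -1.0]]
force: [-0.9, -0.8, 1.4]
grip_width: 0.288
grip_force: 15.0
```

Emit:
{"api": "servo_tool", "payload": {
  "deltas": [
    [[1,0,0,-0.05,0,0,0],[1,0,0,-0.05,0,0,0]]
  ]
}}

```text
time: 12.7
tool_pos: [667.0, 147.8, 15.4]
eef_rot: [[-0.937, 0.348, -0.0], [0.348, 0.937, -0.0], [0.0, -0.0, -1.0]]
force: [-2.4, -1.2, 5.9]
grip_width: 0.295
grip_force: 15.0
```

Emit:
{"api": "servo_tool", "payload": {
  "deltas": [
    [[0.3,0,0,0,0,0,0],[0,0,0,0,0,0,0],[-0.4,0,0,0,0,0,0],[-0.4,0,0,0,0,0,0],[-0.4,0,0,3,0,0,0],[-0.4,0,0,8,0,0,0],[-0.4,0,0,12,0,0,0],[-0.4,0,0,12,0,0,0]]
  ]
}}

```text
time: 13.7
tool_pos: [669.9, 148.2, 140.1]
eef_rot: [[-0.937, 0.348, 0.009], [0.348, 0.937, 0.001], [-0.008, 0.004, -1.0]]
force: [-0.4, 0.2, -0.5]
grip_width: 0.7
grip_force: 0.0
```

```bash
cat > look.py <<'E'
from h import *
import sys
for n in('top','side'):
    s=snap(n); W=world(s); ok=s['range_z']>0
    if len(sys.argv)>1: cv2.imwrite(f'pics/{n}{sys.argv[1]}.png',s['pixels'][:,:,::-1])
    for c in('yellow','black','red','blue','green','orange'):
        m=(mask(s,c)&ok&(W[...,0]>250)&(W[...,0]<800)&(abs(W[...,1])<460)&(W[...,2]<120)&(W[...,2]>-15)).astype(np.uint8)
        k,l,st,ce=cv2.connectedComponentsWithStats(m)
        for i in range(1,k):
            if st[i,4]<25: continue
            P=W[l==i]; z=np.percentile(P[:,2],90); t=P[abs(P[:,2]-z)<5]
            print(n,c,st[i,4],'z',z.round(),'mid',((t.min(0)+t.max(0))/2)[:2].round(1),'mean',t.mean(0)[:2].round(1),'ext',np.ptp(t,axis=0)[:2].round())
E
python3 look.py 1
```

```text
top yellow 510 z 58.0 mid [517.3 406.5] mean [516.9 406.7] ext [65. 67.]
top yellow 924 z 7.0 mid [487.5   6.7] mean [488.3   6.7] ext [94. 94.]
top red 275 z 108.0 mid [ 500.2 -409.9] mean [ 499.9 -409.4] ext [43. 45.]
top red 562 z 8.0 mid [ 430.2 -218.6] mean [ 430.7 -217.7] ext [74. 74.]
top blue 462 z 56.0 mid [ 642. -153.] mean [ 641.9 -152.4] ext [45. 45.]
top orange 119 z 12.0 mid [ 619.4 -288.4] mean [ 619.6 -288.8] ext [35. 44.]
side yellow 691 z 3.0 mid [487.9   9.8] mean [487.   12.8] ext [95. 97.]
side yellow 897 z 54.0 mid [516.  407.3] mean [516.2 408.9] ext [66. 67.]
side yellow 35 z 13.0 mid [516.1 437.5] mean [515.1 439. ] ext [43.  9.]
side black 106 z 51.0 mid [ 497.9 -399.6] mean [ 495.1 -394.6] ext [64. 56.]
side black 1109 z 3.0 mid [428.7 259.5] mean [427.4 261. ] ext [94. 98.]
side red 61 z 101.0 mid [ 494.4 -401.9] mean [ 493.4 -395.4] ext [34. 31.]
side red 290 z 2.0 mid [ 430.  -220.3] mean [ 431.1 -218. ] ext [74. 84.]
side blue 151 z 50.0 mid [ 641.2 -151. ] mean [ 640.7 -149.3] ext [45. 49.]
side blue 104 z 2.0 mid [ 638.5 -149. ] mean [ 633.6 -139.1] ext [67. 73.]
side green 271 z 47.0 mid [667.5 148.9] mean [667.7 149.7] ext [26. 27.]
side orange 77 z 5.0 mid [ 617.2 -288.9] mean [ 617.9 -286.9] ext [36. 43.]
```

View pics/side1.png

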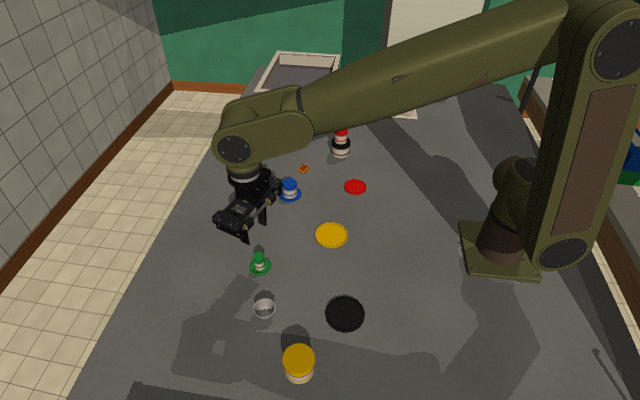

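The side view shows blue (290,190) and green (260,263) standing in their dishes. Next is yellow.

Emit:
{"api": "servo_tool", "payload": {
  "deltas": [
    [[-1,-2.9,5,0,0,0,0],[-1,-5.8,10,0,0,0,0],[-1,-8.7,15,0,0,0,0],[-1,-11.6,20,0,0,0,0],[-1,-15,25.9,0,0,0,0],[-1,-15,25.9,-4,0,0,0],[-1,-15,25.9,-6,0,0,0],[-1,-15,25.9,-6,0,0,0]]
  ],
  "squeeze": 25
}}

```text
time: 14.8
tool_pos: [515.0, 404.7, 70.5]
eef_rot: [[-0.937, 0.349, -0.006], [0.349, 0.937, -0.004], [0.004, -0.006, -1.0]]
force: [-0.5, -0.0, -0.3]
grip_width: 1.003
grip_force: 0.0
```

Emit:
{"api": "servo_tool", "payload": {
  "deltas": [
    [[-1,0,0,0,0,0,0]]
  ]
}}

```text
time: 14.92
tool_pos: [517.9, 406.2, 75.1]
eef_rot: [[-0.937, 0.35, 0.001], [0.35, 0.937, 0.0], [-0.0, 0.0, -1.0]]
force: [0.7, 0.8, -0.3]
grip_width: 1.002
grip_force: 0.0
```

Emit:
{"api": "servo_tool", "payload": {
  "deltas": [
    [[-1,-0.1,0.1,-3,0,0,0],[-1,-0.1,0.1,-5.5,0,0,0],[-1,-0.1,0.1,-6.3,0,0,0],[-1,-0.1,0.1,-6.3,0,0,0],[-0.4,-0.1,0.1,-6.3,0,0,0],[-0.2,-0.1,0.1,-6.3,0,0,0],[1,-0.1,0.1,-6.3,0,0,0],[1,-0.1,0.1,-6.3,0,0,0]]
  ]
}}

```text
time: 15.92
tool_pos: [516.1, 407.8, 12.3]
eef_rot: [[-0.937, 0.348, 0.0], [0.348, 0.937, -0.0], [-0.0, 0.0, -1.0]]
force: [-0.6, -0.9, 3.4]
grip_width: 0.711
grip_force: 25.0
```

Emit:
{"api": "servo_tool", "payload": {
  "deltas": [
    [[1,0,0,0,0,0,0],[1,0,0,0,0,0,0]]
  ]
}}

```text
time: 16.18
tool_pos: [516.1, 407.8, 12.3]
eef_rot: [[-0.937, 0.348, 0.0], [0.348, 0.937, -0.0], [-0.0, 0.0, -1.0]]
force: [-2.3, -1.0, 5.4]
grip_width: 0.71
grip_force: 25.0
```

Emit:
{"api": "servo_tool", "payload": {
  "deltas": [
    [[1,0,0,2,0,0,0],[1,-0.4,-5,5,0,0,0],[1,-0.8,-10.5,5,0,0,0],[1,-1.2,-16,5,0,0,0],[1,-1.5,-21.5,5,0,0,0],[1,-1.9,-27,5,0,0,0],[1,-2.3,-32.5,5,0,0,0],[1,-2.6,-37,4,0,0,0]]
  ]
}}

```text
time: 17.18
tool_pos: [490.6, 36.0, 53.1]
eef_rot: [[-0.937, 0.349, 0.004], [0.349, 0.937, 0.0], [-0.003, 0.001, -1.0]]
force: [1.0, -0.1, -2.0]
grip_width: 0.709
grip_force: 25.0
```

Emit:
{"api": "servo_tool", "payload": {
  "deltas": [
    [[1,-0.2,-3,-1,0,0,0],[1,-0.2,-3,-2,0,0,0],[1,-0.2,-3,-2.7,0,0,0],[1,-0.2,-3,-3,0,0,0],[1,-0.2,-3,-3.3,0,0,0],[1,-0.2,-3,-3.5,0,0,0],[1,-0.2,-3,-3.6,0,0,0],[1,-0.2,-3,-3.6,0,0,0]]
  ]
}}

```text
time: 18.18
tool_pos: [488.0, 7.8, 15.7]
eef_rot: [[-0.937, 0.348, 0.0], [0.348, 0.937, 0.0], [-0.0, 0.0, -1.0]]
force: [-0.1, 0.3, -1.8]
grip_width: 0.715
grip_force: 25.0
```

Emit:
{"api": "servo_tool", "payload": {
  "deltas": [
    [[1,0,0,-0.05,0,0,0],[1,0,0,-0.1,0,0,0],[1,0,0,-0.1,0,0,0]]
  ]
}}

```text
time: 18.55
tool_pos: [488.0, 7.7, 14.8]
eef_rot: [[-0.937, 0.348, 0.0], [0.348, 0.937, -0.0], [-0.0, 0.0, -1.0]]
force: [-0.3, -0.0, -1.5]
grip_width: 0.713
grip_force: 25.0
```

Emit:
{"api": "servo_tool", "payload": {
  "deltas": [
    [[1,0,0,-0.04,0,0,0],[1,0,0,-0.08,0,0,0],[1,0,0,-0.08,0,0,0]]
  ]
}}

```text
time: 18.92
tool_pos: [488.0, 7.7, 14.8]
eef_rot: [[-0.937, 0.348, -0.0], [0.348, 0.937, -0.0], [0.0, -0.0, -1.0]]
force: [-3.9, 0.2, 5.9]
grip_width: 0.714
grip_force: 25.0
```

Down. Release, lift, then go to red at (500,-409.5).

Emit:
{"api": "servo_tool", "payload": {
  "deltas": [
    [[-0.5,0,0,0,0,0,0],[-0.7,0,0,0,0,0,0],[-1,0,0,0,0,0,0],[-1,0,0,0,0,0,0],[-1,0,0,3,0,0,0],[-1,0,0,8,0,0,0],[-1,0,0,13,0,0,0],[-1,0,0,14,0,0,0]]
  ]
}}

```text
time: 19.92
tool_pos: [490.5, 7.6, 158.4]
eef_rot: [[-0.937, 0.348, 0.008], [0.348, 0.937, -0.001], [-0.008, 0.002, -1.0]]
force: [-0.0, -0.1, 0.4]
grip_width: 0.998
grip_force: 0.0
```

Emit:
{"api": "servo_tool", "payload": {
  "deltas": [
    [[-0.7,0.2,-5.5,1,0,0,0],[-0.7,0.4,-11,1,0,0,0],[-0.7,0.6,-16.5,1,0,0,0],[-0.7,0.8,-22,1,0,0,0],[-0.7,1,-27.5,1,0,0,0],[-0.7,1.2,-33,1,0,0,0],[-0.7,1.2,-38.5,1,0,0,0],[-0.7,1.2,-41.7,1,0,0,0]]
  ],
  "squeeze": 20
}}

```text
time: 20.92
tool_pos: [498.9, -411.3, 161.9]
eef_rot: [[-0.937, 0.35, -0.002], [0.35, 0.937, 0.002], [0.002, 0.001, -1.0]]
force: [-0.6, -0.4, -0.1]
grip_width: 0.849
grip_force: 0.0
```

Emit:
{"api": "servo_tool", "payload": {
  "deltas": [
    [[-0.7,0,0,-1,0,0,0],[-0.7,0,0,-2,0,0,0],[-0.7,0,0,-2,0,0,0]]
  ]
}}

```text
time: 21.3
tool_pos: [499.1, -407.1, 141.4]
eef_rot: [[-0.938, 0.347, -0.003], [0.347, 0.938, 0.003], [0.004, 0.002, -1.0]]
force: [0.0, 0.1, 0.4]
grip_width: 0.85
grip_force: 0.0
```

Emit:
{"api": "servo_tool", "payload": {
  "deltas": [
    [[-0.7,0,0,-3,0,0,0],[-0.7,0,0,-6,0,0,0],[-0.7,0,0,-7.8,0,0,0],[-0.4,0,0,-7.8,0,0,0],[-0.1,0,0,-7.8,0,0,0],[0.1,0,0,-7.8,0,0,0],[1,0,0,-7.8,0,0,0],[1,0,0,-7.8,0,0,0]]
  ]
}}

```text
time: 22.3
tool_pos: [500.4, -410.0, 67.1]
eef_rot: [[-0.937, 0.348, 0.001], [0.348, 0.937, -0.002], [-0.002, -0.001, -1.0]]
force: [0.5, -0.4, 4.0]
grip_width: 0.478
grip_force: 20.0
```

Emit:
{"api": "servo_tool", "payload": {
  "deltas": [
    [[1,0,0,0,0,0,0],[1,0,0,0,0,0,0]]
  ]
}}

```text
time: 22.55
tool_pos: [500.4, -410.0, 67.1]
eef_rot: [[-0.937, 0.348, 0.001], [0.348, 0.937, -0.002], [-0.002, -0.001, -1.0]]
force: [-1.8, -1.4, 5.2]
grip_width: 0.479
grip_force: 20.0
```

Emit:
{"api": "servo_tool", "payload": {
  "deltas": [
    [[1,0,0,2,0,0,0],[1,0,0,4,0,0,0],[1,-1.8,5,4,0,0,0],[1,-3.6,10,3,0,0,0],[1,-5.4,15,1,0,0,0],[1,-7,19.2,-1,0,0,0],[1,-7,19.2,-3,0,0,0],[1,-7,19.2,-3.8,0,0,0]]
  ]
}}

```text
time: 23.55
tool_pos: [429.7, -216.6, 27.8]
eef_rot: [[-0.938, 0.348, -0.0], [0.348, 0.938, 0.0], [0.0, 0.0, -1.0]]
force: [0.9, 0.3, -0.4]
grip_width: 0.478
grip_force: 20.0
```

Emit:
{"api": "servo_tool", "payload": {
  "deltas": [
    [[1,0,0,-0.5,0,0,0],[1,0,0,-0.8,0,0,0],[1,0,0,-1,0,0,0],[1,0,0,-1.15,0,0,0],[1,0,0,-1.25,0,0,0],[1,0,0,-1.25,0,0,0]]
  ]
}}

```text
time: 24.3
tool_pos: [430.1, -217.4, 15.6]
eef_rot: [[-0.937, 0.348, 0.0], [0.348, 0.937, -0.0], [-0.0, -0.0, -1.0]]
force: [0.6, -0.6, 0.1]
grip_width: 0.48
grip_force: 20.0
```

Emit:
{"api": "servo_tool", "payload": {
  "deltas": [
    [[1,0,0,-0.05,0,0,0],[1,0,0,-0.1,0,0,0],[1,0,0,-0.1,0,0,0]]
  ]
}}

```text
time: 24.68
tool_pos: [430.1, -217.4, 15.5]
eef_rot: [[-0.937, 0.348, -0.0], [0.348, 0.937, -0.0], [0.0, -0.0, -1.0]]
force: [-4.5, 1.6, 7.5]
grip_width: 0.477
grip_force: 20.0
```

Emit:
{"api": "servo_tool", "payload": {
  "deltas": [
    [[-0.1,0,0,0,0,0,0],[-0.4,0,0,0,0,0,0],[-0.7,0,0,0,0,0,0],[-0.7,0,0,0,0,0,0],[-1,0,0,3,0,0,0],[-1,0,0,8,0,0,0],[-1,0,0,12,0,0,0],[-1,0,0,12,0,0,0]]
  ]
}}

```text
time: 25.68
tool_pos: [432.3, -218.7, 138.6]
eef_rot: [[-0.937, 0.348, 0.007], [0.348, 0.937, -0.004], [-0.008, -0.002, -1.0]]
force: [-1.2, 0.1, -0.4]
grip_width: 0.995
grip_force: 0.0
```

```bash
python3 look.py 2
```

```text
top yellow 916 z 59.0 mid [489.7   9.1] mean [489.2   8.7] ext [66. 63.]
top red 43 z 11.0 mid [ 403.3 -236.1] mean [ 402.7 -236.9] ext [14. 26.]
top blue 461 z 55.0 mid [ 643.1 -153.3] mean [ 641.9 -152.7] ext [43. 45.]
top green 247 z 50.0 mid [668.2 147.8] mean [668.  148.3] ext [28. 26.]
top orange 125 z 11.0 mid [ 618.1 -288.3] mean [ 619.1 -290. ] ext [38. 43.]
side yellow 699 z 54.0 mid [488.2   9.8] mean [488.7  11.5] ext [67. 68.]
side black 96 z 52.0 mid [ 507.7 -402.3] mean [ 514.2 -401.6] ext [44. 62.]
side black 1134 z 3.0 mid [427.8 258.9] mean [427.7 261.1] ext [ 96. 101.]
side red 297 z 50.0 mid [ 429.8 -214.3] mean [ 429.8 -212.9] ext [46. 49.]
side blue 152 z 50.0 mid [ 640.6 -150.5] mean [ 641.2 -150. ] ext [45. 46.]
side blue 131 z 3.0 mid [ 642.6 -146.3] mean [ 641.7 -140.4] ext [75. 70.]
side green 273 z 47.0 mid [667.5 149.6] mean [667.5 149.7] ext [26. 29.]
side orange 78 z 6.0 mid [ 618.4 -286.5] mean [ 617.8 -285.6] ext [38. 43.]
```

View pics/top2.png

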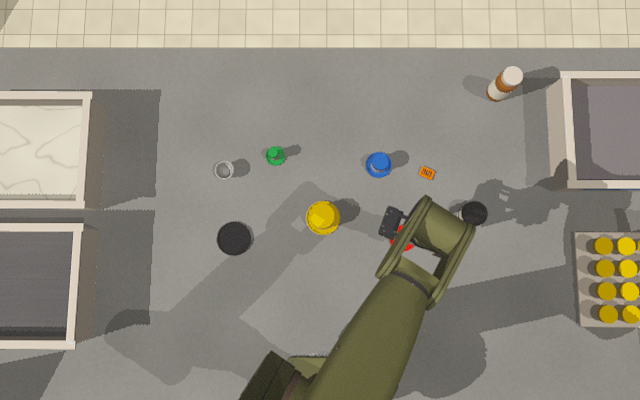

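The top view shows the black pot alone at (475,212), slightly overlapped by the arm, and the black dish clear at (234,238).

```bash
python3 - <<'E'
from h import *
s=snap('top');W=world(s);g=s['pixels'].max(2)
print(g[238,234],g[212,474],g[238,260])
m=(g<75)&(s['range_z']>0)
for (x,y,r,z0,z1) in((500,-409,60,46,68),(427,261,75,-10,12)):
    a=m&(np.hypot(W[...,0]-x,W[...,1]-y)<r)&(W[...,2]>z0)&(W[...,2]<z1)
    k,l,st,ce=cv2.connectedComponentsWithStats(a.astype(np.uint8)); i=1+st[1:,4].argmax()
    c=max(cv2.findContours(np.uint8(l==i),0,1)[0],key=len)
    e=cv2.fitEllipse(c); P=W[l==i]
    print(st[i],ce[i],P.mean(0),(P.min(0)+P.max(0))/2,np.ptp(P,axis=0),plane(s,[e[0]],54 if z0>0 else 4),e)
E
```

```text
65 59 134
[462 201  25  25 481] [474.12681913 212.78586279] [ 497.77833158 -408.78429216   54.67004474] [ 497.53927848 -408.59114925   53.75802958] [66.1150451  66.63870998 15.34020139] [[ 497.77345283 -409.00253032   54.        ]] ((474.12652587890625, 212.8022918701172), (22.968782424926758, 24.895986557006836), 107.7329330444336)
[217 222  34  33 880] [233.7        238.25909091] [427.16942535 259.11822614   3.95276559] [428.03173304 259.33861064   3.53852643] [91.10483657 94.82239929 16.87322609] [[427.08136898 259.09414818   4.        ]] ((233.70343017578125, 238.27113342285156), (32.433921813964844, 32.8958854675293), 70.39326477050781)
```

Emit:
{"api": "servo_tool", "payload": {
  "deltas": [
    [[-1,1.7,-4.8,0,0,0,0],[-1,3.4,-9.6,0,0,0,0],[-1,5.1,-14.4,0,0,0,0],[-1,6.8,-19.2,-3,0,0,0],[-1,6.8,-19.2,-6,0,0,0],[-1,6.8,-19.2,-6,0,0,0],[-1,6.8,-19.2,-6,0,0,0]]
  ],
  "squeeze": 25
}}

```text
time: 26.7
tool_pos: [497.7, -408.6, 74.0]
eef_rot: [[-0.937, 0.348, -0.001], [0.348, 0.937, 0.001], [0.001, 0.0, -1.0]]
force: [0.2, 0.8, 0.5]
grip_width: 1.001
grip_force: 0.0
```

Emit:
{"api": "servo_tool", "payload": {
  "deltas": [
    [[-1,0,0,-3,0,0,0],[-1,0,0,-5.5,0,0,0],[-1,0,0,-6.2,0,0,0],[-1,0,0,-6.2,0,0,0],[-0.4,0,0,-6.2,0,0,0],[-0.2,0,0,-6.2,0,0,0],[1,0,0,-6.2,0,0,0],[1,0,0,-6.2,0,0,0]]
  ]
}}

```text
time: 27.7
tool_pos: [498.2, -409.8, 13.1]
eef_rot: [[-0.937, 0.348, 0.001], [0.348, 0.937, -0.001], [-0.001, -0.001, -1.0]]
force: [-0.9, 0.4, 2.6]
grip_width: 0.712
grip_force: 25.0
```

Emit:
{"api": "servo_tool", "payload": {
  "deltas": [
    [[1,0,0,0,0,0,0],[1,0,0,0,0,0,0]]
  ]
}}

```text
time: 27.95
tool_pos: [498.2, -409.8, 13.1]
eef_rot: [[-0.937, 0.348, 0.001], [0.348, 0.937, -0.001], [-0.001, -0.001, -1.0]]
force: [-1.6, -1.4, 5.6]
grip_width: 0.711
grip_force: 25.0
```

Emit:
{"api": "servo_tool", "payload": {
  "deltas": [
    [[1,0,0,2,0,0,0],[1,0,0,6,0,0,0],[1,0,2,11,0,0,0],[1,-0.8,7.5,11,0,0,0],[1,-1.4,13,11,0,0,0],[1,-2,18.5,11,0,0,0],[1,-2.6,24,11,0,0,0],[1,-3.2,29.5,11,0,0,0]]
  ]
}}

```text
time: 28.95
tool_pos: [465.2, -112.2, 122.8]
eef_rot: [[-0.937, 0.349, 0.0], [0.349, 0.937, 0.001], [-0.0, 0.001, -1.0]]
force: [0.1, 0.7, -1.6]
grip_width: 0.711
grip_force: 25.0
```

Emit:
{"api": "servo_tool", "payload": {
  "deltas": [
    [[1,-0.6,5.5,0,0,0,0],[1,-1.2,11,0,0,0,0],[1,-1.8,16.5,0,0,0,0],[1,-2.4,22,0,0,0,0],[1,-3,27.5,0,0,0,0],[1,-3.5,33,-2,0,0,0],[1,-3.9,37.5,-5,0,0,0],[1,-3.9,37.5,-8,0,0,0]]
  ]
}}

```text
time: 29.95
tool_pos: [426.3, 263.7, 42.4]
eef_rot: [[-0.939, 0.344, 0.001], [0.344, 0.939, 0.001], [-0.0, 0.001, -1.0]]
force: [-0.0, 0.0, -1.1]
grip_width: 0.71
grip_force: 25.0
```

Emit:
{"api": "servo_tool", "payload": {
  "deltas": [
    [[1,0,0,-0.7,0,0,0],[1,0,0,-1,0,0,0],[1,0,0,-1,0,0,0]]
  ]
}}

```text
time: 30.32
tool_pos: [427.8, 260.6, 33.6]
eef_rot: [[-0.937, 0.349, 0.002], [0.349, 0.937, 0.001], [-0.001, 0.001, -1.0]]
force: [-0.2, 0.5, -0.5]
grip_width: 0.711
grip_force: 25.0
```

Emit:
{"api": "servo_tool", "payload": {
  "deltas": [
    [[1,0,0,-0.6,0,0,0],[1,0,0,-1.1,0,0,0],[1,0,0,-1.4,0,0,0],[1,0,0,-1.6,0,0,0],[1,0,0,-1.7,0,0,0],[1,0,0,-1.75,0,0,0],[1,0,0,-1.75,0,0,0]]
  ]
}}

```text
time: 31.2
tool_pos: [426.8, 260.7, 15.6]
eef_rot: [[-0.937, 0.348, -0.001], [0.348, 0.937, -0.001], [0.001, -0.001, -1.0]]
force: [-3.9, -1.7, 6.1]
grip_width: 0.711
grip_force: 25.0
```

Down. Release, rise clear, and check.

Emit:
{"api": "servo_tool", "payload": {
  "deltas": [
    [[-0.5,0,0,0,0,0,0],[-0.7,0,0,0,0,0,0],[-1,0,0,0,0,0,0],[-1,0,0,0,0,0,0],[-1,0,0,3,0,0,0],[-1,0,0,8,0,0,0],[-1,0,0,14,0,0,0],[-1,-3,0,20,0,0,0]]
  ]
}}

```text
time: 32.2
tool_pos: [399.6, 260.7, 213.1]
eef_rot: [[-0.937, 0.35, 0.001], [0.35, 0.937, 0.0], [-0.001, 0.001, -1.0]]
force: [-0.1, 0.2, -0.1]
grip_width: 1.002
grip_force: 0.0
```

Emit:
{"api": "servo_tool", "payload": {
  "deltas": [
    [[-1,-3,5,0,0,0,0],[-1,-6,10,0,0,0,0],[-1,-8,15,0,0,0,0],[-1,-8,15,0,0,0,0],[-1,-8,15,0,0,0,0]]
  ]
}}

```text
time: 32.83
tool_pos: [318.9, 410.5, 210.4]
eef_rot: [[-0.938, 0.348, -0.0], [0.348, 0.938, -0.001], [-0.0, -0.001, -1.0]]
force: [0.8, 1.5, -0.1]
grip_width: 1.001
grip_force: 0.0
```

```bash
python3 look.py 3; python3 - <<'E'
from h import *
s=snap('top');W=world(s)
a=(s['pixels'].max(2)<75)&(np.hypot(W[...,0]-427,W[...,1]-260)<60)&(W[...,2]>48)&(W[...,2]<70)
P=W[a];print(len(P),P.mean(0),(P.min(0)+P.max(0))/2,np.ptp(P,axis=0))
E
```

```text
top yellow 913 z 60.0 mid [489.7   9.1] mean [489.2   9.3] ext [66. 63.]
top red 537 z 55.0 mid [ 430.9 -216.1] mean [ 430.5 -215.3] ext [44. 44.]
top blue 462 z 55.0 mid [ 641.8 -153.3] mean [ 642.2 -152.7] ext [46. 45.]
top green 248 z 50.0 mid [669.  147.6] mean [668.4 147.9] ext [27. 25.]
top orange 120 z 12.0 mid [ 619.3 -288.7] mean [ 619.7 -289.6] ext [35. 43.]
side yellow 687 z 54.0 mid [489.1  10.6] mean [488.7  11.4] ext [65. 68.]
side black 1015 z 55.0 mid [427.1 261.5] mean [427.3 263.3] ext [67. 69.]
side red 300 z 49.0 mid [ 429.9 -214.6] mean [ 430.2 -212.9] ext [46. 47.]
side blue 152 z 50.0 mid [ 641.1 -151.5] mean [ 641.3 -150. ] ext [45. 48.]
side blue 130 z 3.0 mid [ 642.4 -148.1] mean [ 641.5 -140.1] ext [74. 69.]
side green 272 z 47.0 mid [667.8 148.5] mean [667.8 149.4] ext [27. 28.]
side orange 79 z 6.0 mid [ 618.6 -288. ] mean [ 618. -287.] ext [39. 43.]
492 [427.80574467 260.57572974  57.43712933] [428.52040318 260.84811065  56.49074933] [65.75492717 67.17501793 16.70292393]
```

View pics/side3.png

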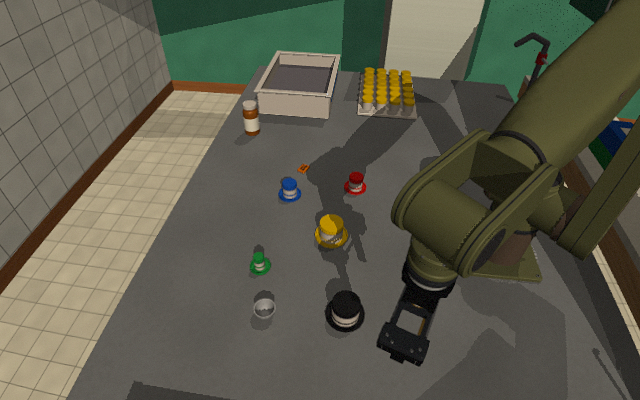

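The side view shows all five pots upright in their own dishes: black (345,310), yellow (331,230), red (355,184), blue (290,190) and green (260,263). The bowl (264,308) and cassette (303,168) have not moved, and the gripper is clear.

```bash
python3 -c "
from workcell import bot
print(bot.job_done())"
```

```text
the job is handed in; nothing more can be done
None
```

All five pots stand upright in the dishes of their own colour, within about 3 mm of centre by the cameras; the bowl and cassette are unmoved, and the job was handed in at about 33 s of the 128 s allowed (no verdict was returned).

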